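Unlock the antenna test box and hold its lid open

ROBOT

A 6-joint arm with a two-finger parallel gripper is mounted at the origin on a cart in front of the work surface, level with it; the furniture and walls round the work are solid. World frame = base frame: x ahead of the robot, y to its left, z up, the work surface at z = 0. Lengths are in m, angles in rad, forces in N, time in s.
With the tool pointing down it reaches from about 0.325 to 0.85 m from the base axis. Payload 15.5 kg.
Tool frame: the origin (TCP) lies between the finger pads, 19 mm behind the fingertips; this is the grasp point; z points along the fingers, y is the line along which they close (so a half turn about z gives the same grasp; the last joint's range is limited). The gripper opens to 91 mm and grips with 3 to 60 N. Pads are 32 mm wide; open, the fingers measure 118 mm over their backs; the gripper's body (76 mm by 178 mm) begins 60 mm behind the grasp point.
Start: joints at [1.147, 0.494, 1.345, -0, 1.302, -0.096], TCP at [0.202, 0.592, 0.233] pointing down, gripper open.
Joint ranges: [-2.91, 2.91], [-0.82, 2.16], [0.22, 2.67], [-1.22, 4.37], [0.12, 2.79], [-3.08, 3.08]. Speed limits (rad/s): [1.89, 1.89, 2.57, 3.01, 3.01, 3.01].

INTERFACE

Orientations are given as a unit quaternion [x, y, z, w].
In Python, from rig import bot gives the robot as it stands.
- The arm moves only by the tool move_arm, never from a script. Its arguments are lists of equal length, an entry for each row: "jaw": the opening, from 0 (shut) to 1 (fully open); "xyz": the shift along the tool's x, y, z scaled (see below), a list of three; "turn": the turn, a rotation vector about the tool's x, y, z scaled (see below), a list of three. In form: {"jaw": [jaw, ...], "xyz": [[tx, ty, tz], ...], "turn": [[wx, wy, wz], ...]}. A call has 1 to 8 rows; each row shifts and turns the commanded pose from where the row before left it, along the tool's axes as they then stand; what a row does not reach is not made up. The controller multiplies each number of a shift by 15 cm and each number of a turn by 180 degrees. A row lasts 1/10 s, in which the tool goes at most 50 mm and 8.59 degrees, less where a joint would pass 70% of its speed; a pose out of reach is approached as far as the arm can. A call with a number of a shift or a turn outside -1 to 1 is refused whole. A call with a gripper value outside its range is refused whole. The fingers move at their own pace and stop on an object; "squeeze" is the grip in N (left out, the last holds). Time passes only in rows, so rows that do not move let the fingers close. It gives the time, the measured TCP pose, the force, the opening and the grip force at its end, in the units of the state.
- bot.read_state(): the state, without advancing time (a new reading comes with each control period).
- bot.grab_frame(name): name is "side" or "top" or "wrist"; returns (picture, depth): 384x512x3 uint8, red, green, blue; 384x512 float32, m along the optical axis (not along the pixel's ray), 0 where there is no reading.
- bot.camera_info(name): a dict with "vertical_fov" (degrees; the focal length in pixels is half the picture's height over the tangent of half this angle, whatever the lens; pixels are square), "cx", "cy" (the principal point, pixels), "D" ([k1, k2, p1, p2, k3] as OpenCV has them; the pictures are not rectified), "xyz" and "rotation" of the camera in the world; the wrist camera has in their place "tool_from_camera" (4x4, takes a point from camera to tool coordinates, whose origin is the TCP and whose axes are the flange's). Camera axes: x right, y down, z forward; pixel columns grow to the right and rows downward; lengths in m; the calibration is good to about 2 mm. A picture is of the moment at which its call begins: read the wrist's pose just before it. camera_info takes no time and is no camera call.
- bot.sign_off(): hands the job in; it is judged then, once.
The state is a dict: "time": time; "joint_positions": joint angles; "qvel": joint speeds; "joint_torque": joint torques, N m; "tcp_pos": TCP position; "orientation": TCP orientation; "contact_force": force on the tool from outside, world axes, zero at the start; "torque": the same for the moment, N m; "gripper_width": opening from 0.0 (shut) to 1.0 (fully open); "gripper_force": force on a finger pad.
Only numpy, scipy, OpenCV 4.12 (cv2) and the standard library are available. Lean on these libraries where they do the work, as an engineer would, in place of code of your own. Each camera call takes 0.05 s, during which the arm holds its last target. There are 200 camera calls.

TASK

The reference antenna is locked in the grey metal test box: take the T-handled key out of its holder, push it fully home into the lock cylinder at the front of the box, turn it a quarter turn clockwise (seen from above) so that the latch arm swings clear of the lid, and leave the key in the lock. Then raise the lid by its bow handle to 60 degrees open and finish while still holding it there by the handle, steady, so that a colleague can lift the antenna out; the lid has no stay and drops shut if let go. Leave the tape roll and the glue bottle as they stand.

Things in the scene. Friction and masses are not known exactly. Their poses are not given: they have to be found in the camera images.
- test_box: Grey sheet-metal test box, fixed on the table: 160 mm deep (x), 290 mm wide (y), 92 mm high with its lid closed. Origin: centre of its underside; x points from the front (robot side) to the hinge side, z up. A dark lock housing, 50 mm wide, 76 mm high, stands against the left of its front (box x -0.133 to -0.079, y 0.075 to 0.125). The antenna lies inside.
- lid (a joint): Opening angle of the lid in rad: 0 closed, grows as the front edge rises, 1.047 is 60 degrees, stop at 1.85. The lid weighs 0.5 to 0.8 kg, is 166 mm deep from hinge to front edge, 20 mm thick, and falls shut under its weight. While the latch arm lies over it, it cannot be opened more than about 0.02.
- lid_hinge (a point): Point on the lid's hinge axis, straight behind the middle of the handle, 72 mm above the table. It is fixed to the box; its y axis is the hinge axis (parallel to the box's y), and it has the box's orientation.
- handle_grip (a point): Middle of the lid's bow handle, on the bar's centre line: round steel bar 12 mm thick, 96 mm of it straight and parallel to the hinge (point y), 45 mm in front of the lid's front edge (39 mm free between). Lid closed: 82 mm above the table, 10 mm above and 211 mm in front of the hinge axis; 130 mm to the right of the lock axis. It turns with the lid.
- lock (a joint): Angle of the lock cylinder in rad: 0 to 0.2 at the start (latch arm, 40 mm long, pointing over the lid), grows clockwise seen from above, stop at 1.571, where the arm lies along the lid's front. The arm clears the lid from about 1.1. The cylinder turns against light friction (0.08 N m) and stays where it is left.
- lock_socket (a point): Centre of the mouth of the square socket in the top of the lock cylinder (32 mm across), on its vertical axis, 108 mm above the table. The socket is 10.5 mm square, 32 mm deep with a solid floor and a 2 mm chamfer at its mouth; its sides lie along the point's x and y axes, which turn with the cylinder; x points along the latch arm; z up.
- key: T-handled square key, 68 mm tall, about 0.06 kg, loose, upright in its holder. Origin: shank tip; z up to the head. Shank 9 mm square (sides along x and y), 46 mm long, a 15 mm round collar at its top. Black T-head 46 to 68 mm above the tip: 44 mm along x, 12 mm thick along y. Any of the four quarter turns fits the socket, with about 0.19 rad of play before it drives the cylinder.
- key_holder: Grey plastic key holder block 60 x 60 x 45 mm, fixed on the table. Origin: centre of its underside. The key stands 30 mm deep in its square hole (11 mm wide), 12 mm from the middle towards the block's -x; the round hole beside it is empty.
- tape_roll: Roll of clear packing tape lying flat, about 90 mm across, 48 mm high. Bystander.
- glue_bottle: White squeeze bottle of glue with a red cap, 49 mm across, 139 mm tall, standing. Bystander.
Not all that is in view belongs to the job. What is shaped like the key but blue or pink is not meant.

How it is judged:
By the outcome, as a careful person would: the job done as asked, in the order asked, and still so for the second after the job is handed in, while the arm keeps its last pose, push and grip.
It also fails if it takes over 64 s, if anything falls off the work surface, if the arm or the gripper's body presses on something with over 40 N, if the wrist force passes 120 N, or if a joint passes its speed limit or range.

## Working session

There is one attempt and no reset: what is moved stays moved. The work goes in short steps, Python scripts to look and compute and a tool call to move; the robot and the scene stay as the last step left them, time stands still between calls to the robot, and variables do not carry over. Pictures are saved under pics/ and viewed, at most 10 in all, crops included, and the job is handed in when it is done.

Besides the shell and the picture viewer there is one more tool, called after ">>>" as name(argument=value, ...) on one line, values as JSON. move_arm: Moves the arm, as the interface text tells. Shifts and turns lie within -1 to 1; 1 stands for 15 cm of shift or 180 degrees of turn. Its arguments: {"type":"object","properties":{"jaw":{"type":"array"},"xyz":{"type":"array"},"turn":{"type":"array"},"squeeze":{"type":"number"}},"required":["jaw","xyz","turn"]}

```bash
mkdir -p pics; ls
cat > h.py <<'E'
import numpy as np, cv2
from scipy.spatial.transform import Rotation as R
from rig import bot
def K(i):
    f=192/np.tan(np.radians(i["vertical_fov"])/2)
    return np.array([[f,0,i["cx"]],[0,f,i["cy"]],[0,0,1.]])
def grab(n,save=None):
    s=bot.read_state(); p,d=bot.grab_frame(n); i=bot.camera_info(n)
    if n=="wrist":
        T=np.eye(4);T[:3,:3]=R.from_quat(s["orientation"]).as_matrix();T[:3,3]=s["tcp_pos"]
        T=T@np.array(i["tool_from_camera"])
    else:
        T=np.eye(4);r=np.array(i["rotation"]);T[:3,:3]=r if r.shape==(3,3) else R.from_quat(r).as_matrix();T[:3,3]=i["xyz"]
    np.savez(f"{save or n}.npz",p=p,d=d,T=T,K=K(i),D=np.array(i["D"],float))
    if save: cv2.imwrite(f"pics/{save}.png",p[...,::-1])
    return p,d
class V:
    def __init__(s,n):
        z=np.load(n+".npz"); s.p,s.d,s.T,s.K,s.D=[z[k] for k in "pdTKD"]
    def rays(s,uv):
        q=cv2.undistortPoints(np.array(uv,float).reshape(-1,1,2),s.K,s.D)[:,0]
        return np.c_[q,np.ones(len(q))]@s.T[:3,:3].T
    def plane(s,uv,z):
        r=s.rays(uv); o=s.T[:3,3]; return o+r*((z-o[2])/r[:,2])[:,None]
    def depth(s,uv):
        uv=np.array(uv,float).reshape(-1,2); r=s.rays(uv); i=uv.round().astype(int)
        return s.T[:3,3]+r*s.d[i[:,1],i[:,0]][:,None]
    def cloud(s):
        g=np.mgrid[0:384,0:512]; return s.depth(np.c_[g[1].ravel(),g[0].ravel()]).reshape(384,512,3)
    def proj(s,P):
        Ti=np.linalg.inv(s.T); return cv2.projectPoints(np.array(P,float).reshape(-1,3),cv2.Rodrigues(Ti[:3,:3])[0],Ti[:3,3],s.K,s.D)[0][:,0]
E
python3 - <<'E'
from h import *
for n in("top","side","wrist"):
    grab(n,n); i=bot.camera_info(n); print(n,{k:np.round(v,3).tolist() for k,v in i.items()})
a=[cv2.imread(f"pics/{n}.png") for n in("top","side")]
cv2.imwrite("pics/ts.png",cv2.resize(np.vstack(a),None,fx=.78,fy=.78))
print(bot.read_state())
E
```

```text
pics
top {'vertical_fov': 57.145, 'cx': 246.051, 'cy': 189.759, 'D': [-0.071, 0.0, 0.0, 0.0, 0.0], 'xyz': [0.423, 0.294, 1.183], 'rotation': [0.715, -0.697, 0.036, -0.035]}
side {'vertical_fov': 49.422, 'cx': 255.352, 'cy': 184.038, 'D': [0.049, 0.0, 0.0, 0.0, 0.0], 'xyz': [0.527, -0.558, 0.787], 'rotation': [0.903, 0.002, 0.001, -0.429]}
wrist {'vertical_fov': 62.065, 'cx': 262.716, 'cy': 194.549, 'D': [-0.054, 0.0, 0.0, 0.0, 0.0], 'tool_from_camera': [[-0.001, -0.965, -0.262, 0.073], [1.0, -0.001, -0.0, -0.0], [0.0, -0.262, 0.965, -0.152], [0.0, 0.0, 0.0, 1.0]]}
{'time': 0.15, 'joint_positions': array([ 1.14649458e+00,  4.94050211e-01,  1.34592968e+00, -6.23304130e-06,
        1.30250467e+00, -9.55006409e-02]), 'qvel': array([ 0.00014906, -0.00102243, -0.00081221, -0.00061578, -0.00163252,
        0.000938  ]), 'joint_torque': array([ 1.84899698e-03, -8.79207230e+01, -3.82048488e+01,  7.08257058e-02,
        5.01495833e-02, -9.48880142e-05]), 'tcp_pos': array([0.20171523, 0.59129353, 0.2322892 ]), 'orientation': array([ 1.63660164e-01,  9.86516676e-01, -4.31751421e-04, -1.11700426e-04]), 'contact_force': array([ 0.24632929, -0.57567979,  0.17489351]), 'torque': array([ 0.00604568, -0.01632404, -0.05473567]), 'gripper_force': 0.0, 'gripper_width': 0.99982482359773}
```

View pics/ts.png

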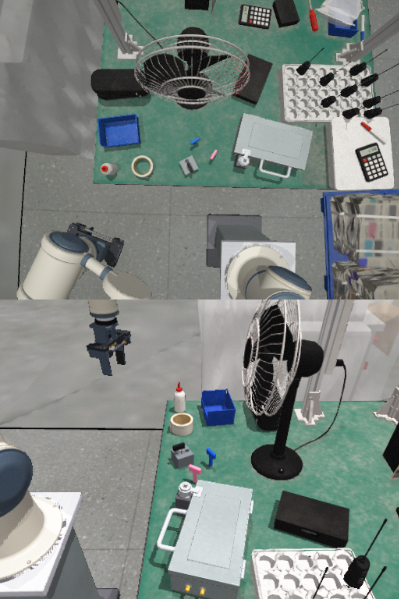

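The stacked view shows the top picture above and the side picture below. In full top pixels, the holder with its black key is near (241,210), the blue decoy near (250,180), the pink decoy near (273,198), and the box near (346,186) with the lock at (311,205). The black key in the grey block fits the description. I'll confirm it in a crop.

Run:
```python
import cv2,numpy as np
t=cv2.imread("pics/top.png")[135:245,210:410]; s=cv2.imread("pics/side.png")[170:300,195:335]
a=cv2.resize(t,None,fx=4,fy=4,interpolation=2)[:, :800][:300+140]
cv2.imwrite("pics/c1.png",a)
b=cv2.resize(s,None,fx=4.2,fy=4.2,interpolation=2)
cv2.imwrite("pics/c2.png",b)
```

```text
(no output)
```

View pics/c1.png

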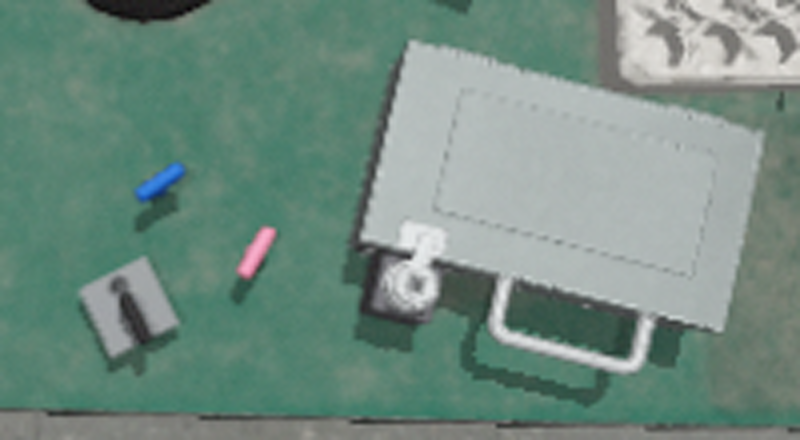

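View pics/c2.png

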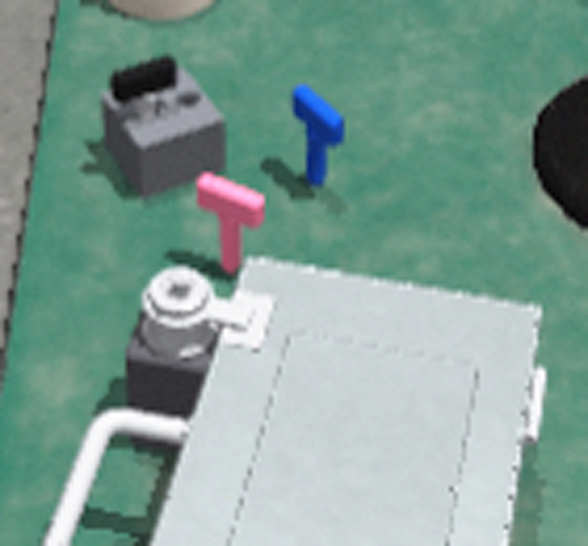

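c1 and c2 show the black T-head at top pixel ~(243,213) in the grey holder block. The round empty hole lies beside it, so this is the key. Blue and pink stand loose on the table. The lock's latch arm points over the lid. Next are coarse positions.

```bash
cat > m1.py <<'E'
from h import *
def rect(pts):
    r=cv2.minAreaRect(np.float32(pts[:,:2]*1000)); b=cv2.boxPoints(r); return np.round(r[0],1),np.round(r[1],1),np.round(r[2],1)
def comp(m,uv):
    n,l=cv2.connectedComponents(m.astype(np.uint8)); return l==l[uv[1],uv[0]]
E
python3 - <<'E'
from m1 import *
v=V("top"); 
def poly(m,z):
    c=max(cv2.findContours(m.astype(np.uint8),0,1)[0],key=cv2.contourArea)[:,0]
    return v.plane(c,z)
C=v.cloud(); print("depth pts key,holder,lid,lock:",C[[212,200,180,205],[242,235,340,311]].round(3))
hsv=cv2.cvtColor(v.p,cv2.COLOR_RGB2HSV)
grey=(hsv[...,1]<60)
roi=np.zeros_like(grey); roi[190:235,220:262]=1
m=grey&roi
print("holder",rect(poly(comp(m,(236,215)),0.045)))
k=(hsv[...,2]<60)&roi; ys,xs=np.nonzero(k); print(len(xs),xs.mean(),ys.mean())
print("key",rect(poly(k,0.083)))
lid=grey.copy(); lid[:140]=0; lid[:,:295]=0; lid[:,405:]=0
z=C[...,2]; lm=(np.abs(z-0.092)<.012)&lid; lm=cv2.morphologyEx(lm.astype(np.uint8),2,np.ones((15,15)))>0
print("lid",rect(poly(comp(lm,(340,180)),0.092)))
E
```

```text
depth pts key,holder,lid,lock: [[ 0.463  0.305  0.083]
 [ 0.506  0.331 -0.001]
 [ 0.571  0.     0.09 ]
 [ 0.489  0.094  0.103]]
holder (array([465.9, 306.5]), array([63.4, 63.5]), np.float64(28.1))
31 243.4516129032258 215.0
key (array([455.8, 301.5]), array([39. ,  8.4]), np.float64(28.1))
lid (array([566.8, -33.5]), array([296.8, 168.3]), np.float64(76.3))
```

```bash
cat >> h.py <<'E'
def down(yaw_deg):  # tool down with tool x at this yaw
    a=np.radians(yaw_deg); x=np.array([np.cos(a),np.sin(a),0]); z=np.array([0,0,-1.]); return np.c_[x,np.cross(z,x),z]
def plan(p,yaw=None,vmax=.045,n=None,Rt=None):
    s=bot.read_state(); R0=R.from_quat(s["orientation"]).as_matrix(); x=R0[:,0]
    print("at",np.round(s["tcp_pos"],4),"yaw",np.degrees(np.arctan2(x[1],x[0])).round(2),"F",np.round(s["contact_force"],1),"w",round(s["gripper_width"],3),"t",s["time"])
    if Rt is None: Rt=R0 if yaw is None else down(yaw)
    dp=np.array(p)-s["tcp_pos"]; w=R.from_matrix(R0.T@Rt).as_rotvec()
    n=n or max(1,int(np.ceil(max(np.linalg.norm(dp)/vmax,np.degrees(np.linalg.norm(w))/8))))
    xyz=[];Rk=R0
    for k in range(n):
        xyz.append((Rk.T@dp/n/.15).round(3).tolist()); Rk=Rk@R.from_rotvec(w/n).as_matrix()
    print(n,"xyz",xyz,"turn",(w/n/np.pi).round(4).tolist())
E
python3 -c "
from h import *
plan([.456,.301,.22],208)"
```

```text
at [0.2017 0.5913 0.2323] yaw 161.16 F [ 0.2 -0.6  0.2] w 1.0 t 0.15
9 xyz [[-0.248, -0.143, 0.009], [-0.234, -0.165, 0.009], [-0.218, -0.185, 0.009], [-0.2, -0.204, 0.009], [-0.181, -0.221, 0.009], [-0.16, -0.237, 0.009], [-0.138, -0.25, 0.009], [-0.115, -0.262, 0.009], [-0.09, -0.271, 0.009]] turn [-0.0, -0.0, -0.0289]
```

>>> move_arm(jaw=[0.6, 0.6, 0.6, 0.6, 0.6, 0.6, 0.6, 0.6], xyz=[[-0.248, -0.143, 0.009], [-0.234, -0.165, 0.009], [-0.218, -0.185, 0.009], [-0.2, -0.204, 0.009], [-0.181, -0.221, 0.009], [-0.16, -0.237, 0.009], [-0.138, -0.25, 0.009], [-0.115, -0.262, 0.009]], turn=[[0, 0, -0.029], [0, 0, -0.029], [0, 0, -0.029], [0, 0, -0.029], [0, 0, -0.029], [0, 0, -0.029], [0, 0, -0.029], [0, 0, -0.029]])

```text
time: 0.95
tcp_pos: [0.4291, 0.3322, 0.2218]
orientation: [-0.201, 0.98, -0.0, -0.0]
contact_force: [0.7, 0.9, -0.4]
gripper_width: 0.604
gripper_force: 0.0
```

>>> move_arm(jaw=[0.6, 0.6, 0.6], xyz=[[-0.09, -0.271, 0.009], [0, 0, 0], [0, 0, 0]], turn=[[0, 0, -0.029], [0, 0, 0], [0, 0, 0]])

```text
time: 1.25
tcp_pos: [0.4569, 0.3008, 0.2203]
orientation: [-0.242, 0.97, 0.0, -0.0]
contact_force: [-0.3, 0.6, 0.1]
gripper_width: 0.6
gripper_force: 0.0
```

Run:
```python
from h import *
grab("wrist","w1"); plan([.456,.301,.22],208)
cv2.imwrite("pics/w1.png",cv2.imread("pics/w1.png"))
```

```text
at [0.4563 0.3015 0.2204] yaw -151.95 F [ 0.3 -0.2  0.3] w 0.604 t 1.3
1 xyz [[0.003, -0.002, 0.003]] turn [0.0001, -0.0002, 0.0003]
```

View pics/w1.png

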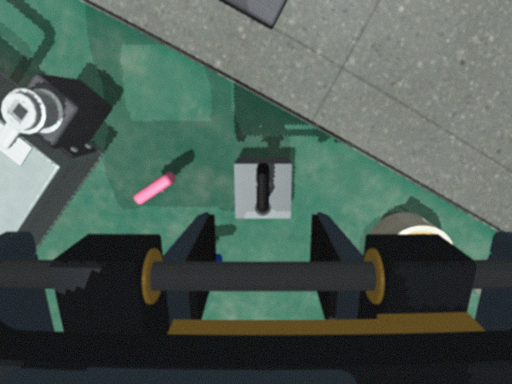

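The wrist view shows the black key head at (263,188) with its long side upright in the image, inside the grey holder (235-292, 150-218). The pink decoy is at (155,188) and the lock socket at about (22,112).

Run:
```python
from m1 import *
v=V("w1"); C=v.cloud(); z=C[...,2]
roi=np.zeros(z.shape,bool); roi[145:225,228:300]=1
m=roi&(z>.074)&(z<.095); print("head",m.sum(),np.median(z[m]),rect(C[m]), C[m].mean(0))
m2=roi&(z>.038)&(z<.052);print("holder",m2.sum(),np.median(z[m2]),rect(C[m2]))
d=roi&(v.p.max(2)<45)
c=max(cv2.findContours(d.astype(np.uint8),0,1)[0],key=cv2.contourArea)[:,0]; print("dark",d.sum(),rect(v.plane(c,.083)))
roi=np.zeros(z.shape,bool); roi[75:150,0:70]=1
m=roi&(z>.104)&(z<.115); print("lock",m.sum(),np.median(z[m]),cv2.minEnclosingCircle(np.float32(C[m][:,:2])))
```

```text
head 555 0.08229510386397343 (array([457. , 299.2]), array([43.4, 11.4]), np.float64(28.0)) [0.45582689 0.29885431 0.08199134]
holder 2576 0.04492294664372215 (array([468. , 305.4]), array([61., 60.]), np.float64(28.1))
dark 425 (array([454.6, 299.4]), array([46.2, 11. ]), np.float64(26.2))
lock 989 0.10744525452581893 ((0.48787233233451843, 0.08617808669805527), 0.016464432701468468)
```

```bash
python3 -c "
from h import *
plan([.4572,.2994,.072],208,n=4)"
```

```text
at [0.4563 0.3015 0.2204] yaw -151.95 F [ 0.3 -0.2  0.3] w 0.604 t 1.3
4 xyz [[0.0, -0.004, 0.247], [0.0, -0.004, 0.247], [0.0, -0.004, 0.247], [0.0, -0.004, 0.247]] turn [0.0, -0.0, 0.0001]
```

>>> move_arm(jaw=[0.5, 0.5, 0.5, 0.5, 0.5, 0.5], xyz=[[0, -0.004, 0.25], [0, -0.004, 0.25], [0, -0.004, 0.25], [0, -0.004, 0.18], [0, 0, 0.06], [0, 0, 0]], turn=[[0, 0, 0], [0, 0, 0], [0, 0, 0], [0, 0, 0], [0, 0, 0], [0, 0, 0]])

```text
time: 1.9
tcp_pos: [0.4567, 0.2999, 0.0715]
orientation: [-0.243, 0.97, -0.0, -0.001]
contact_force: [-0.2, -0.4, 0.2]
gripper_width: 0.503
gripper_force: 0.0
```

>>> move_arm(jaw=[0, 0, 0, 0, 0, 0, 0, 0], xyz=[[0, 0, 0], [0, 0, 0], [0, 0, 0], [0, 0, 0], [0, 0, 0], [0, 0, 0], [0, 0, 0], [0, 0, 0]], turn=[[0, 0, 0], [0, 0, 0], [0, 0, 0], [0, 0, 0], [0, 0, 0], [0, 0, 0], [0, 0, 0], [0, 0, 0]], squeeze=30)

```text
time: 2.7
tcp_pos: [0.4579, 0.2997, 0.0726]
orientation: [-0.243, 0.97, 0.0, 0.0]
contact_force: [-1.8, 0.7, 7.0]
gripper_width: 0.143
gripper_force: 30.0
```

>>> move_arm(jaw=[0, 0, 0, 0, 0, 0], xyz=[[0, 0, -0.1], [0, 0, -0.2], [0, 0, -0.25], [0, 0, -0.25], [0, 0, -0.2], [0, 0, 0]], turn=[[0, 0, 0], [0, 0, 0], [0, 0, 0], [0, 0, 0], [0, 0, 0], [0, 0, 0]])

```text
time: 3.3
tcp_pos: [0.4593, 0.3002, 0.226]
orientation: [-0.243, 0.97, 0.001, 0.003]
contact_force: [0.4, -1.0, -0.8]
gripper_width: 0.14
gripper_force: 30.0
```

```bash
python3 -c "
from h import *
plan([.540,.072,.225],163,n=8)"
```

```text
at [0.4593 0.3002 0.226 ] yaw -151.86 F [ 0.4 -1.  -0.8] w 0.14 t 3.3
8 xyz [[0.03, -0.199, 0.001], [0.011, -0.201, 0.001], [-0.009, -0.202, 0.001], [-0.029, -0.2, 0.001], [-0.048, -0.196, 0.001], [-0.067, -0.19, 0.001], [-0.086, -0.183, 0.001], [-0.103, -0.173, 0.001]] turn [0.0001, 0.0003, 0.0313]
```

>>> move_arm(jaw=[0, 0, 0, 0, 0, 0, 0, 0], xyz=[[0.03, -0.199, 0], [0.011, -0.201, 0], [-0.009, -0.202, 0], [-0.029, -0.2, 0], [-0.048, -0.196, 0], [-0.067, -0.19, 0], [-0.086, -0.183, 0], [-0.103, -0.173, 0]], turn=[[0, 0, 0.031], [0, 0, 0.031], [0, 0, 0.031], [0, 0, 0.031], [0, 0, 0.031], [0, 0, 0.031], [0, 0, 0.031], [0, 0, 0.031]])

```text
time: 4.1
tcp_pos: [0.5388, 0.0702, 0.2212]
orientation: [0.146, 0.989, -0.0, -0.001]
contact_force: [0.9, 1.1, -0.6]
gripper_width: 0.141
gripper_force: 30.0
```

>>> move_arm(jaw=[0, 0, 0], xyz=[[0, 0, 0], [0, 0, 0], [0, 0, 0]], turn=[[0, 0, 0], [0, 0, 0], [0, 0, 0]])

```text
time: 4.4
tcp_pos: [0.5384, 0.072, 0.2216]
orientation: [0.143, 0.99, 0.0, -0.0]
contact_force: [-0.0, 0.1, 0.2]
gripper_width: 0.138
gripper_force: 30.0
```

Run:
```python
from m1 import *
grab("wrist","w2"); plan([.540,.072,.225],163)
v=V("w2"); uv=v.proj([.488,.087,.108])[0]; print(uv)
c=np.clip(uv.astype(int),[60,50],[450,330]); im=v.p[c[1]-50:c[1]+50,c[0]-60:c[0]+60]
a=cv2.resize(im[...,::-1],None,fx=5,fy=5,interpolation=2); b=cv2.resize(v.p[...,::-1],(256,192))
o=np.zeros((500,860,3),np.uint8);o[:,:600]=a;o[:192,602:858]=b
cv2.imwrite("pics/w2c.png",cv2.resize(o,(800,465))); print(c)
C=v.cloud();z=C[...,2]; xy=np.hypot(C[...,0]-.488,C[...,1]-.087)
m=(abs(z-.108)<.004)&(xy<.03);print("top ring",m.sum(),np.median(z[m]),cv2.minEnclosingCircle(np.float32(C[m][:,:2])),cv2.fitEllipse(np.float32(cv2.convexHull(np.float32(C[m][:,:2]*1000)))))
```

```text
at [0.5385 0.0722 0.2217] yaw 163.6 F [-0.6  0.6  0.3] w 0.142 t 4.45
1 xyz [[-0.01, 0.001, -0.022]] turn [-0.0, -0.0002, 0.0033]
[263.17862498 133.92720792]
[263 133]
top ring 965 0.10753871204002186 ((0.48770129680633545, 0.08538753539323807), 0.01607568748295307) ((487.66680908203125, 85.36837005615234), (30.979822158813477, 31.41916275024414), 131.408935546875)
```

View pics/w2c.png

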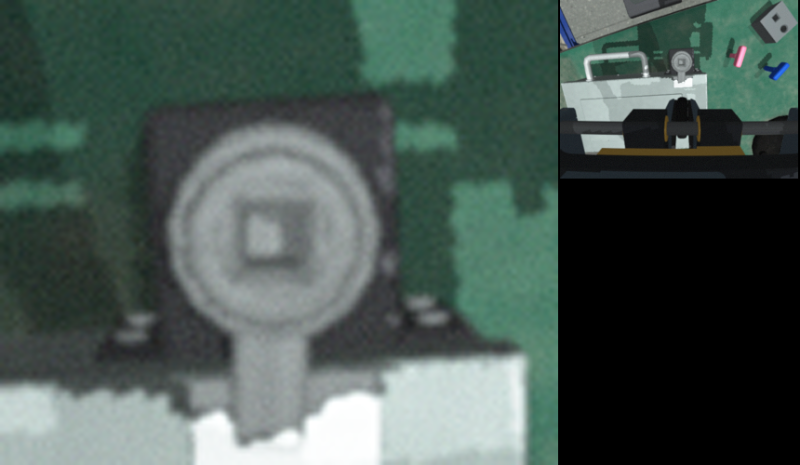

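The crop shows the socket centred at about (274,235), which is wrist pixel (262,133.5). It lies square with the image, so its yaw is close to the tool's. The latch arm points down over the lid. The inset shows the empty holder and the handle at left.

Run:
```python
from m1 import *
v=V("w2"); print("ray socket",v.plane([[261.9,133.5]],.108))
g=cv2.GaussianBlur(cv2.cvtColor(v.p,cv2.COLOR_RGB2GRAY),(0,0),1)[118:150,246:279]
m=(g<np.percentile(g,99)*0+110).astype(np.uint8)
print(g[::2,::2])
C=v.cloud();z=C[...,2]
by=np.array([np.sin(np.radians(13.7)),np.cos(np.radians(13.7))]);bx=np.array([by[1],-by[0]])
q=C[...,:2]-[.4877,.0854]; u=q@bx; w=q@by   # box coords rel. lock
m=(abs(z-.084)<.012)&(w<-.08)&(w>-.18)&(u<.01)&(u>-.06)
P=C[m]; print("handle",len(P),np.median(z[m]),P.mean(0),rect(P))
print("u,w ranges",np.percentile(u[m],[2,50,98]),np.percentile(w[m],[2,98]))
m=(abs(z-.092)<.004)&(u>.04)&(w<.05); print("lid",rect(C[m]))
```

```text
ray socket [[0.48736929 0.08609111 0.108     ]]
[[130 143 137 137 143 149 154 161 164 163 156 149 138 138 148 147 120]
 [138 136 134 147 157 161 162 162 161 161 160 159 152 142 138 145 140]
 [130 136 149 157 158 157 157 157 155 153 151 152 157 157 147 139 144]
 [128 147 157 155 148 149 152 151 150 148 147 147 153 160 159 144 141]
 [138 157 159 147 130 127 129 128 128 126 127 129 138 153 158 152 138]
 [150 161 158 145 123 119 125 122 120 114 112 115 131 146 155 157 141]
 [156 158 154 145 125 133 148 141 130 115 109 114 131 145 151 160 149]
 [155 153 151 145 126 141 159 160 147 118 109 115 132 144 148 157 150]
 [151 153 152 143 126 141 159 163 153 122 108 112 133 148 151 155 147]
 [147 151 148 139 124 134 150 154 144 116 108 112 132 152 153 153 146]
 [149 155 148 138 121 112 115 116 109  98  99 112 132 148 153 154 145]
 [146 156 150 137 123 110 107 107 106 103 104 116 132 145 153 149 137]
 [138 153 153 139 129 128 129 129 129 126 122 123 133 146 151 140 135]
 [133 144 155 152 149 146 144 144 145 144 140 137 143 148 145 136 138]
 [132 132 146 156 160 159 154 152 153 150 150 150 149 146 139 134 132]
 [121 126 133 145 153 154 155 155 154 153 151 150 144 138 134 131 110]]
handle 1498 0.08705981893560591 [ 0.4395458  -0.03561651  0.08671677] (array([439.6, -36.7]), array([99.9, 13.5]), np.float64(77.6))
u,w ranges [-0.02407981 -0.01814807 -0.01225413] [-0.17819748 -0.08188281]
lid (array([576.9, -39. ]), array([294.7, 152.4]), np.float64(76.3))
```

```bash
python3 -c "
from h import *
plan([.4882,.0857,.175],163.6,n=4)"
```

```text
at [0.5385 0.0722 0.2217] yaw 163.6 F [-0.6  0.6  0.3] w 0.142 t 4.45
4 xyz [[0.087, -0.002, 0.078], [0.087, -0.002, 0.078], [0.087, -0.002, 0.078], [0.087, -0.002, 0.078]] turn [-0.0, -0.0001, -0.0]
```

>>> move_arm(jaw=[0, 0, 0, 0, 0, 0, 0], xyz=[[0.087, -0.002, 0.078], [0.087, -0.002, 0.078], [0.087, -0.002, 0.078], [0.087, -0.002, 0.078], [0, 0, 0], [0, 0, 0], [0, 0, 0]], turn=[[0, 0, 0], [0, 0, 0], [0, 0, 0], [0, 0, 0], [0, 0, 0], [0, 0, 0], [0, 0, 0]])

```text
time: 5.15
tcp_pos: [0.4897, 0.0853, 0.1759]
orientation: [0.143, 0.99, 0.0, 0.001]
contact_force: [-0.3, 0.5, -0.3]
gripper_width: 0.144
gripper_force: 30.0
```

Run:
```python
from m1 import *
for k in range(3): plan([.4882,.0857,.165],163.6,n=1); 
grab("side","s2"); grab("wrist","w3")
v=V("s2"); u=v.proj([.4877,.0857,.12])[0].astype(int); print(u)
a=cv2.resize(v.p[u[1]-35:u[1]+35,u[0]-40:u[0]+40,::-1],None,fx=5,fy=5,interpolation=2)
w=V("w3").p[...,::-1]; b=cv2.resize(w[100:300,160:360],(350,350))
cv2.imwrite("pics/s2c.png",np.hstack([a,b]))
```

```text
at [0.4897 0.0853 0.1759] yaw 163.54 F [-0.3  0.5 -0.3] w 0.144 t 5.15
1 xyz [[0.01, -0.0, 0.073]] turn [0.0001, 0.0005, -0.0004]
at [0.4897 0.0853 0.1759] yaw 163.54 F [-0.3  0.5 -0.3] w 0.144 t 5.15
1 xyz [[0.01, -0.0, 0.073]] turn [0.0001, 0.0005, -0.0004]
at [0.4897 0.0853 0.1759] yaw 163.54 F [-0.3  0.5 -0.3] w 0.144 t 5.15
1 xyz [[0.01, -0.0, 0.073]] turn [0.0001, 0.0005, -0.0004]
[237 233]
```

View pics/s2c.png

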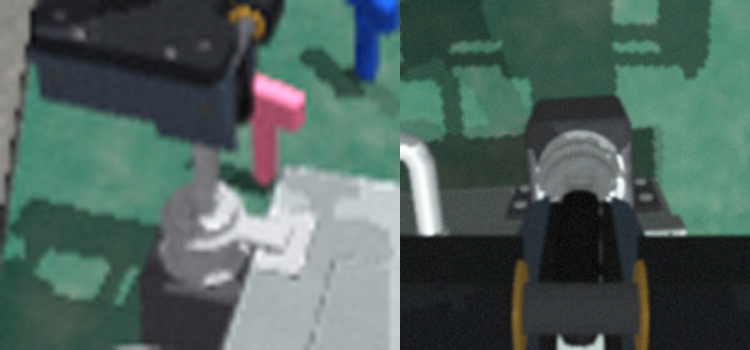

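The side crop shows the shank (205,170) standing over the cylinder mouth (205,205). The wrist crop shows the cylinder centred under the head. I'll descend gently.

>>> move_arm(jaw=[0, 0, 0, 0, 0], xyz=[[0.004, 0, 0.04], [0, 0, 0.03], [0, 0, 0.03], [0, 0, 0], [0, 0, 0]], turn=[[0, 0, 0], [0, 0, 0], [0, 0, 0], [0, 0, 0], [0, 0, 0]])

```text
time: 5.75
tcp_pos: [0.488, 0.0853, 0.1601]
orientation: [0.144, 0.99, -0.0, -0.0]
contact_force: [-0.6, 0.0, 0.8]
gripper_width: 0.139
gripper_force: 30.0
```

>>> move_arm(jaw=[0, 0, 0, 0, 0, 0, 0], xyz=[[0, 0, 0.03], [0, 0, 0.03], [0, 0, 0.03], [0, 0, 0.03], [0, 0, 0.03], [0, 0, 0], [0, 0, 0]], turn=[[0, 0, 0], [0, 0, 0], [0, 0, 0], [0, 0, 0], [0, 0, 0], [0, 0, 0], [0, 0, 0]])

```text
time: 6.45
tcp_pos: [0.488, 0.0853, 0.1377]
orientation: [0.143, 0.99, -0.0, -0.0]
contact_force: [1.0, 0.1, -0.0]
gripper_width: 0.138
gripper_force: 30.0
```

>>> move_arm(jaw=[0, 0, 0, 0, 0, 0], xyz=[[0, 0, 0.015], [0, 0, 0.015], [0, 0, 0.005], [0, 0, 0.004], [0, 0, 0], [0, 0, 0]], turn=[[0, 0, 0], [0, 0, 0], [0, 0, 0], [0, 0, 0], [0, 0, 0], [0, 0, 0]])

```text
time: 7.05
tcp_pos: [0.489, 0.0853, 0.1331]
orientation: [0.143, 0.99, 0.0, 0.001]
contact_force: [-2.2, -0.6, 21.1]
gripper_width: 0.14
gripper_force: 30.0
```

>>> move_arm(jaw=[0, 0, 0, 0, 0, 0, 0, 0], xyz=[[0, 0, -0.003], [0, 0, 0], [0, 0, 0], [0, 0, 0], [0, 0, 0], [0, 0, 0], [0, 0, 0], [0, 0, 0]], turn=[[0, 0, 0], [0, 0, 0.03], [0, 0, 0.03], [0, 0, 0.03], [0, 0, 0.03], [0, 0, 0.03], [0, 0, 0.03], [0, 0, 0.03]])

```text
time: 7.85
tcp_pos: [0.4882, 0.0851, 0.1332]
orientation: [0.458, 0.889, 0.0, 0.0]
contact_force: [-5.3, -3.3, 20.7]
gripper_width: 0.139
gripper_force: 30.0
```

```bash
python3 -c "
from h import *
plan([.488,.0855,.1335]); print(bot.read_state()['torque'])"
```

```text
at [0.4882 0.0851 0.1332] yaw 125.5 F [-5.3 -3.3 20.7] w 0.139 t 7.85
1 xyz [[0.003, 0.001, -0.002]] turn [0.0, 0.0, 0.0]
[-0.75711166  1.14422298  0.08235236]
```

>>> move_arm(jaw=[0, 0, 0, 0, 0, 0, 0, 0], xyz=[[0, 0, -0.001], [0, 0, 0], [0, 0, 0], [0, 0, 0], [0, 0, 0], [0, 0, 0], [0, 0, 0], [0, 0, 0]], turn=[[0, 0, 0.033], [0, 0, 0.033], [0, 0, 0.033], [0, 0, 0.033], [0, 0, 0.033], [0, 0, 0.033], [0, 0, 0.033], [0, 0, 0.033]])

```text
time: 8.65
tcp_pos: [0.4875, 0.0851, 0.1331]
orientation: [0.777, 0.629, -0.0, -0.0]
contact_force: [-8.7, -2.6, 20.8]
gripper_width: 0.143
gripper_force: 30.0
```

>>> move_arm(jaw=[0, 0, 0, 0, 0, 0], xyz=[[0, 0, 0], [0, 0, 0], [0, 0, 0], [0, 0, 0], [0, 0, 0], [0, 0, 0]], turn=[[0, 0, 0.016], [0, 0, 0.016], [0, 0, 0.012], [0, 0, 0], [0, 0, 0], [0, 0, 0]])

```text
time: 9.25
tcp_pos: [0.4874, 0.0852, 0.1331]
orientation: [0.818, 0.576, -0.0, -0.0]
contact_force: [-8.0, -1.8, 20.8]
gripper_width: 0.141
gripper_force: 30.0
```

```bash
python3 -c "
from h import *
plan([.488,.0855,.1335]); print(bot.read_state()['torque'])"
```

```text
at [0.4874 0.0852 0.1331] yaw 70.27 F [-8.  -1.8 20.8] w 0.141 t 9.25
1 xyz [[0.003, 0.003, -0.002]] turn [0.0, 0.0, 0.0]
[-0.38761699  1.75899165  0.0937444 ]
```

>>> move_arm(jaw=[0, 0, 0, 0, 0, 0], xyz=[[0, 0, 0], [0, 0, 0], [0, 0, 0], [0, 0, 0], [0, 0, 0], [0, 0, 0]], turn=[[0, 0, 0.01], [0, 0, 0.01], [0, 0, 0.01], [0, 0, 0], [0, 0, 0], [0, 0, 0]])

```text
time: 9.85
tcp_pos: [0.4874, 0.0853, 0.1331]
orientation: [0.844, 0.536, -0.0, -0.0]
contact_force: [-8.0, -0.9, 20.8]
gripper_width: 0.137
gripper_force: 30.0
```

```bash
python3 -c "
from h import *
plan([.488,.0855,.1335]); print(bot.read_state()['torque'])"
```

```text
at [0.4874 0.0853 0.1331] yaw 64.87 F [-8.  -0.9 20.8] w 0.137 t 9.85
1 xyz [[0.003, 0.003, -0.002]] turn [0.0, 0.0, 0.0]
[-0.31023449  1.79464754  0.07638683]
```

>>> move_arm(jaw=[0, 0, 0, 0, 0], xyz=[[0, 0, 0], [0, 0, 0], [0, 0, 0], [0, 0, 0], [0, 0, 0]], turn=[[0, 0, 0.01], [0, 0, 0.01], [0, 0, 0], [0, 0, 0], [0, 0, 0]])

```text
time: 10.35
tcp_pos: [0.4874, 0.0853, 0.1331]
orientation: [0.86, 0.51, -0.0, -0.0]
contact_force: [-8.1, -0.4, 20.7]
gripper_width: 0.14
gripper_force: 30.0
```

Run:
```python
from h import *
plan([.488,.0855,.1335]); print(bot.read_state()['torque'])
grab("side","s3"); v=V("s3"); u=v.proj([.4877,.0857,.10])[0].astype(int)
cv2.imwrite("pics/s3c.png",cv2.resize(v.p[u[1]-40:u[1]+50,u[0]-50:u[0]+60,::-1],None,fx=6,fy=6,interpolation=2))
```

```text
at [0.4874 0.0853 0.1331] yaw 61.27 F [-8.1 -0.4 20.7] w 0.14 t 10.35
1 xyz [[0.003, 0.003, -0.002]] turn [0.0, 0.0, 0.0]
[-0.22884925  1.78250478  0.11895304]
```

View pics/s3c.png

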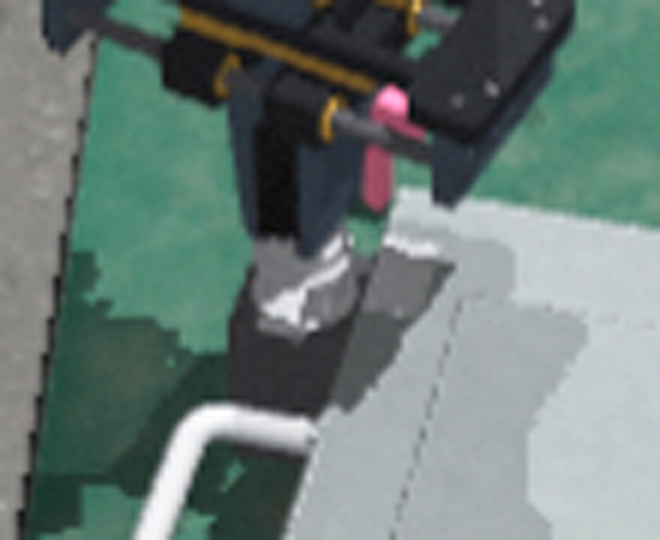

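The latch arm now lies along the lid's front (bright strip at about (290,310)) and is clear of the lid.

>>> move_arm(jaw=[0, 0, 0, 0], xyz=[[0, 0, 0], [0, 0, 0], [0, 0, 0], [0, 0, 0]], turn=[[0, 0, 0.01], [0, 0, 0.01], [0, 0, 0], [0, 0, 0]])

```text
time: 10.8
tcp_pos: [0.4873, 0.0853, 0.1331]
orientation: [0.876, 0.482, -0.0, -0.0]
contact_force: [-8.3, -1.4, 21.4]
gripper_width: 0.144
gripper_force: 30.1
```

```bash
python3 -c "
from h import *
plan([.488,.0855,.1335]); print(bot.read_state()['torque'])"
```

```text
at [0.4873 0.0853 0.1331] yaw 57.68 F [-8.3 -1.4 21.4] w 0.144 t 10.8
1 xyz [[0.004, 0.003, -0.003]] turn [0.0, 0.0, 0.0]
[-0.20601991  1.87356033  0.20834993]
```

The torque rose to 0.21 N m, so the cylinder is at its stop. I'll ease back a little, release and rise.

>>> move_arm(jaw=[0.14, 0.4, 0.4, 0.4, 0.4], xyz=[[0, 0, 0], [0, 0, 0], [0, 0, 0], [0, 0, 0], [0, 0, 0]], turn=[[0, 0, -0.015], [0, 0, 0], [0, 0, 0], [0, 0, 0], [0, 0, 0]])

```text
time: 11.3
tcp_pos: [0.4881, 0.0853, 0.1324]
orientation: [0.865, 0.503, 0.0, -0.0]
contact_force: [-0.7, -0.8, -0.4]
gripper_width: 0.395
gripper_force: 0.0
```

>>> move_arm(jaw=[0.4, 0.4, 0.4, 0.4, 0.4, 0.4], xyz=[[0, 0, -0.1], [0, 0, -0.2], [0, 0, -0.2], [0, 0, -0.2], [0, 0, 0], [0, 0, 0]], turn=[[0, 0, 0], [0, 0, 0], [0, 0, 0], [0, 0, 0], [0, 0, 0], [0, 0, 0]])

```text
time: 11.9
tcp_pos: [0.4882, 0.0853, 0.2378]
orientation: [0.864, 0.503, 0.001, 0.0]
contact_force: [-0.6, 0.7, -1.1]
gripper_width: 0.405
gripper_force: 0.0
```

```bash
python3 -c "
from h import *
a=np.radians(76.3); by=np.array([np.cos(a),np.sin(a)]); bx=np.array([by[1],-by[0]])
h=np.array([.4875,.0857])-.13*by; print(h,bx)
plan([*(h-0.0*bx),.24],76.3)"
```

```text
[ 0.45671104 -0.04060139] [ 0.97154912 -0.23683815]
at [0.4882 0.0853 0.2378] yaw 60.36 F [-0.6  0.7 -1.1] w 0.405 t 11.9
3 xyz [[-0.278, 0.078, -0.005], [-0.284, 0.051, -0.005], [-0.287, 0.025, -0.005]] turn [0.0001, -0.0001, -0.0295]
```

>>> move_arm(jaw=[0.4, 0.4, 0.4, 0.4, 0.4, 0.4], xyz=[[-0.278, 0.04, 0], [-0.284, 0.01, 0], [-0.287, -0.015, 0], [0, 0, 0], [0, 0, 0], [0, 0, 0]], turn=[[0, 0, -0.03], [0, 0, -0.03], [0, 0, -0.03], [0, 0, 0], [0, 0, 0], [0, 0, 0]])

```text
time: 12.5
tcp_pos: [0.4405, -0.0328, 0.2369]
orientation: [0.785, 0.619, -0.0, -0.0]
contact_force: [-0.1, 0.2, -0.1]
gripper_width: 0.399
gripper_force: 0.0
```

```bash
cat > hd.py <<'E'
from m1 import *
import sys
grab("wrist",sys.argv[1]); plan([.44,-.0365,.24],76.3)
v=V(sys.argv[1]); C=v.cloud();z=C[...,2]
a=np.radians(76.3); by=np.array([np.cos(a),np.sin(a)]); bx=np.array([by[1],-by[0]])
q=C[...,:2]-[.4875,.0857]; u=q@bx; w=q@by
m=(abs(z-.084)<.012)&(w<-.05)&(w>-.22)&(u<-.005)&(u>-.06)&(v.p.min(2)>100)
print("all",m.sum(),"w",np.percentile(w[m],[1,99]),"u",np.percentile(u[m],[1,50,99]))
for lo in np.arange(-.19,-.06,.02):
    k=m&(w>lo)&(w<lo+.02); 
    if k.sum()>20: print(round(lo,3),k.sum(),np.median(u[k]).round(4),np.percentile(z[k],90).round(4))
cv2.imwrite("pics/hd.png",v.p[...,::-1])
for n in("top","side"):
    pass
E
python3 hd.py w4
```

```text
at [ 0.4406 -0.0326  0.2371] yaw 76.56 F [ 0.4  0.3 -0.1] w 0.402 t 12.55
1 xyz [[-0.026, 0.002, -0.02]] turn [-0.0002, -0.0, 0.0014]
all 984 w [-0.19049799 -0.06772627] u [-0.02343298 -0.01666489 -0.00527747]
-0.19 208 -0.0144 0.0885
-0.17 26 -0.0176 0.0888
-0.15 29 -0.0176 0.0884
-0.13 131 -0.0177 0.0886
-0.11 228 -0.0182 0.0885
-0.09 305 -0.0159 0.0886
-0.07 42 -0.0099 0.0871
```

View pics/hd.png

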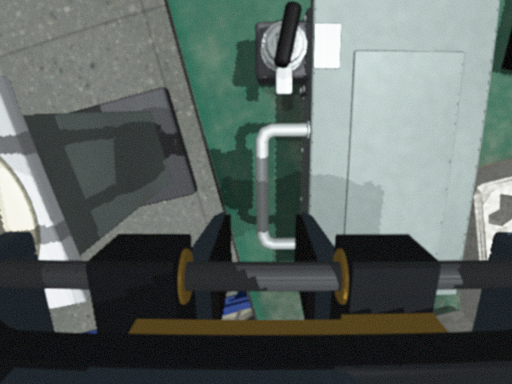

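The wrist view shows the key standing in the lock (285,45) with the latch arm along the front. The handle bar runs at column 263, rows 130-245, parallel to the image columns. I'll go down onto the bar's middle.

```bash
python3 -c "
from h import *
plan([.4394,-.0364,.082],76.3,n=4)"
```

```text
at [ 0.4406 -0.0326  0.2371] yaw 76.56 F [ 0.4  0.3 -0.1] w 0.402 t 12.55
4 xyz [[-0.007, -0.0, 0.258], [-0.007, -0.0, 0.258], [-0.007, -0.0, 0.258], [-0.007, -0.0, 0.258]] turn [-0.0001, -0.0, 0.0004]
```

>>> move_arm(jaw=[0.4, 0.4, 0.4, 0.4, 0.4, 0.4, 0.4], xyz=[[-0.007, 0, 0.25], [-0.007, 0, 0.25], [-0.007, 0, 0.25], [-0.007, 0, 0.18], [0, 0, 0.1], [0, 0, 0], [0, 0, 0]], turn=[[0, 0, 0.001], [0, 0, 0], [0, 0, 0], [0, 0, 0], [0, 0, 0], [0, 0, 0], [0, 0, 0]])

```text
time: 13.25
tcp_pos: [0.4397, -0.0368, 0.0831]
orientation: [0.786, 0.619, -0.0, -0.0]
contact_force: [0.2, 0.5, -0.1]
gripper_width: 0.401
gripper_force: 0.0
```

>>> move_arm(jaw=[0, 0, 0, 0, 0, 0, 0], xyz=[[0, 0, 0], [0, 0, 0], [0, 0, 0], [0, 0, 0], [0, 0, 0], [0, 0, 0], [0, 0, 0]], turn=[[0, 0, 0], [0, 0, 0], [0, 0, 0], [0, 0, 0], [0, 0, 0], [0, 0, 0], [0, 0, 0]], squeeze=35)

```text
time: 13.95
tcp_pos: [0.4385, -0.0372, 0.0834]
orientation: [0.786, 0.618, -0.0, -0.001]
contact_force: [-6.0, 2.5, 10.7]
gripper_width: 0.122
gripper_force: 35.0
```

Run:
```python
from h import *
a=np.radians(76.3); by=np.array([np.cos(a),np.sin(a),0]); bx=np.array([by[1],-by[0],0])
plan([.4394,-.0364,.082])
s=bot.read_state(); p=s["tcp_pos"]; Rm=R.from_quat(s["orientation"]).as_matrix()
P=[]
for t in np.radians(np.linspace(0,60,21)):
    P.append(bx*(-.211*np.cos(t)+.010*np.sin(t))+np.array([0,0,.211*np.sin(t)+.010*np.cos(t)]))
d=np.diff(P,axis=0)@Rm/.15
print(d.round(3).tolist())
```

```text
at [ 0.4385 -0.0372  0.0834] yaw 76.39 F [-6.   2.5 10.7] w 0.122 t 13.95
1 xyz [[0.007, 0.004, 0.009]] turn [0.0, 0.0, 0.0]
[[-0.0, 0.005, -0.074], [-0.0, 0.009, -0.073], [-0.0, 0.013, -0.073], [-0.0, 0.017, -0.072], [-0.0, 0.02, -0.071], [-0.0, 0.024, -0.07], [-0.0, 0.028, -0.068], [-0.0, 0.031, -0.067], [-0.0, 0.035, -0.065], [-0.0, 0.038, -0.063], [-0.0, 0.041, -0.061], [-0.0, 0.045, -0.059], [-0.0, 0.048, -0.056], [-0.0, 0.05, -0.054], [-0.0, 0.053, -0.051], [-0.0, 0.056, -0.048], [-0.0, 0.058, -0.045], [-0.0, 0.06, -0.042], [-0.0, 0.063, -0.039], [-0.0, 0.065, -0.036]]
```

>>> move_arm(jaw=[0, 0, 0, 0, 0], xyz=[[0, 0.005, -0.074], [0, 0.009, -0.073], [0, 0.013, -0.073], [0, 0, 0], [0, 0, 0]], turn=[[0, 0, 0], [0, 0, 0], [0, 0, 0], [0, 0, 0], [0, 0, 0]])

```text
time: 14.45
tcp_pos: [0.4423, -0.0381, 0.1162]
orientation: [0.786, 0.618, -0.0, -0.001]
contact_force: [-4.3, 2.3, -2.9]
gripper_width: 0.123
gripper_force: 35.0
```

>>> move_arm(jaw=[0, 0, 0, 0, 0, 0, 0, 0], xyz=[[0, 0.017, -0.072], [0, 0.02, -0.071], [0, 0.024, -0.07], [0, 0.028, -0.068], [0, 0.031, -0.067], [0, 0.035, -0.065], [0, 0.038, -0.063], [0, 0.041, -0.061]], turn=[[0, 0, 0], [0, 0, 0], [0, 0, 0], [0, 0, 0], [0, 0, 0], [0, 0, 0], [0, 0, 0], [0, 0, 0]])

```text
time: 15.25
tcp_pos: [0.4747, -0.0456, 0.1964]
orientation: [0.786, 0.618, -0.002, -0.003]
contact_force: [-12.3, 8.5, 3.7]
gripper_width: 0.122
gripper_force: 35.0
```

>>> move_arm(jaw=[0, 0, 0, 0, 0, 0, 0, 0], xyz=[[0, 0.045, -0.059], [0, 0.048, -0.056], [0, 0.05, -0.054], [0, 0.053, -0.051], [0, 0.056, -0.048], [0, 0.058, -0.045], [0, 0, 0], [0, 0, 0]], turn=[[0, 0, 0], [0, 0, 0], [0, 0, 0], [0, 0, 0], [0, 0, 0], [0, 0, 0], [0, 0, 0], [0, 0, 0]])

```text
time: 16.05
tcp_pos: [0.5196, -0.0561, 0.2447]
orientation: [0.786, 0.618, -0.001, -0.002]
contact_force: [-28.4, 13.1, 37.1]
gripper_width: 0.12
gripper_force: 35.1
```

```bash
cat > ang.py <<'E'
from h import *
a=np.radians(76.3); by=np.array([np.cos(a),np.sin(a),0]); bx=np.array([by[1],-by[0],0])
s=bot.read_state(); h=np.array([.4394,-.0364,.072])+.211*bx
q=s["tcp_pos"]-h; x,z=q@bx,q[2]
print("angle by TCP",np.degrees(np.arctan2(z,-x)-np.arctan2(.010,.211)),"radius",np.hypot(x,z),"by",q@by,"w",s["gripper_width"])
plan(h+bx*-.0968+[0,0,.1877])
E
python3 ang.py
```

```text
angle by TCP 50.65342069779481 radius 0.2152020426959869 by -0.0001763343923715209 w 0.120461678016411
at [ 0.5196 -0.0561  0.2447] yaw 76.41 F [-28.4  13.1  37.1] w 0.12 t 16.05
1 xyz [[0.001, 0.21, -0.101]] turn [0.0, 0.0, 0.0]
```

Force has built up along the arc's radius, so I'll relieve it before going on.

>>> move_arm(jaw=[0, 0, 0], xyz=[[0, -0.006, -0.008], [0, 0, 0], [0, 0, 0]], turn=[[0, 0, 0], [0, 0, 0], [0, 0, 0]])

```text
time: 16.35
tcp_pos: [0.5201, -0.0563, 0.2453]
orientation: [0.786, 0.618, -0.0, -0.002]
contact_force: [-14.4, 10.3, 17.7]
gripper_width: 0.12
gripper_force: 35.1
```

```bash
python3 ang.py
python3 - <<'E'
from h import *
grab("side","s4"); v=V("s4"); print(bot.read_state()["torque"])
u=v.proj([.54,-.03,.2])[0].astype(int); print(u)
y0,x0=max(u[1]-110,0),max(u[0]-110,0)
cv2.imwrite("pics/s4c.png",cv2.resize(v.p[y0:y0+200,x0:x0+240,::-1],None,fx=3,fy=3,interpolation=2))
E
```

```text
angle by TCP 50.84700561475171 radius 0.21539147338490455 by -0.00018277830138006476 w 0.11970201369766749
at [ 0.5201 -0.0563  0.2453] yaw 76.4 F [-14.4  10.3  17.7] w 0.12 t 16.35
1 xyz [[0.001, 0.207, -0.097]] turn [0.0, 0.0, 0.0]
[1.72151629 2.70886418 0.38064696]
[262 248]
```

View pics/s4c.png

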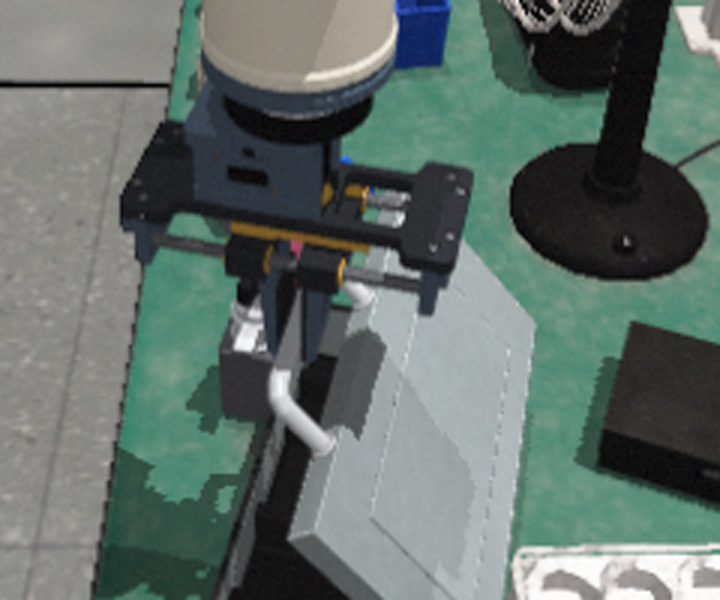

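The side crop shows the lid well open. The bar is between the fingers, and the fingertips (310,355) are clear of the lid edge. I'll measure the lid angle from depth.

```bash
cat > lid.py <<'E'
import sys
from h import *
n=sys.argv[1]
if len(sys.argv)>2: grab("side",n)
v=V(n); C=v.cloud(); a=np.radians(76.3); by=np.array([np.cos(a),np.sin(a),0]); bx=np.array([by[1],-by[0],0])
h=np.array([.4394,-.0364,.072])+.211*bx
q=C-h; x=q@bx; y=q@by; z=q[...,2]
m=(y>-.13)&(y<-.06)&(z>.02)&(x>-.15)&(x<.03)&(v.d>0)
P=np.c_[x[m],z[m]]
# keep the top face: iterative line fit x = k z + c
ln=lambda p: np.polyfit(p[:,1],p[:,0],1)
g=P
for _ in range(8):
    f=ln(g); r=P[:,0]-np.polyval(f,P[:,1]); g=P[abs(r-np.median(r[abs(r)<.02]))<.004]
f=ln(g); print("lid pts",len(P),len(g),"angle",np.degrees(np.arctan2(1,-f[0])),"offset",f[1], "z",g[:,1].min(),g[:,1].max())
b=(y>-.055)&(y<-.02)&(abs(np.hypot(x,z)-.211)<.02)&(v.d>0)
for y0 in(-.055,-.045,-.035):
    k=b&(y>y0)&(y<y0+.01)
    if k.sum()>5: print("bar",y0,k.sum(),np.median(x[k]),np.median(z[k]),"ang",np.degrees(np.arctan2(np.median(z[k]),-np.median(x[k])))-2.7)
s=bot.read_state(); p=s["tcp_pos"]-h; print("tcp x,z",p@bx,p[2],"F bx,z",s["contact_force"]@bx,s["contact_force"][2])
E
python3 lid.py s4
```

```text
lid pts 8860 968 angle 81.57236923298889 offset -0.038173401620046385 z 0.05441673161989198 0.5637341410001367
bar -0.055 175 -0.1331399565121156 -0.017425997418428693 ang -10.156759625784051
bar -0.045 241 -0.12502428064965718 -0.03423100151333951 ang -18.012035115464936
bar -0.035 318 0.20411096698979408 -0.03067906318273976 ang -174.15209938396382
tcp x,z -0.12796490694586854 0.17325235625646357 F bx,z -16.068944929732737 18.67437113141557
```

```bash
python3 - <<'E'
s=open("lid.py").read()
s=s.replace("m=(y>-.13)&(y<-.06)&(z>.02)&(x>-.15)&(x<.03)&(v.d>0)","r=np.hypot(x,z); m=(y>-.11)&(y<-.055)&(z>.03)&(z<.16)&(r<.165)&(v.d>0)&(v.p.min(2)>110)")
s=s.replace("ln=lambda","print(np.c_[np.arange(.03,.16,.02),[np.median(x[m&(abs(z-t)<.003)]) if (m&(abs(z-t)<.003)).sum() else 0 for t in np.arange(.03,.16,.02)]].round(4).tolist())\nln=lambda")
i=s.index("b=(y>"); j=s.index("s=bot.read"); s=s[:i]+"b=(y>-.06)&(y<-.02)&(abs(r-.211)<.025)&(z>.1)&(x<-.05)&(v.p.min(2)>110)\nif b.sum(): print('bar',b.sum(),np.median(x[b]),np.median(z[b]))\n"+s[j:]
open("lid.py","w").write(s)
E
python3 lid.py s4
```

```text
[[0.03, -0.0018], [0.05, -0.0157], [0.07, -0.0319], [0.09, -0.0482], [0.11, -0.0654], [0.13, -0.0828], [0.15, 0.0]]
lid pts 1689 1678 angle 50.26457723631286 offset 0.02591716981199298 z 0.030022995618294537 0.13888734430293243Traceback (most recent call last):
  File "lid.py", line 17, in <module>
    b=(y>-.06)&(y<-.02)&(abs(r-.211)<.025)&(z>.1)&(x<-.05)&(v.p.min(2)>110)
      ~~~~~~~~~~~~~~~~~^^~~~~~~~~~~~~~~~~~
ValueError: operands could not be broadcast together with shapes (384,512) (1689,)
```

>>> move_arm(jaw=[0, 0, 0, 0, 0, 0, 0, 0], xyz=[[0, -0.003, -0.004], [0, 0.038, -0.029], [0, 0.039, -0.028], [0, 0.04, -0.026], [0, 0.04, -0.024], [0, 0.04, -0.022], [0, 0, 0], [0, 0, 0]], turn=[[0, 0, 0], [0, 0, 0], [0, 0, 0], [0, 0, 0], [0, 0, 0], [0, 0, 0], [0, 0, 0], [0, 0, 0]])

```text
time: 17.2
tcp_pos: [0.5498, -0.0635, 0.265]
orientation: [0.786, 0.618, 0.0, -0.001]
contact_force: [-3.7, 7.8, 4.5]
gripper_width: 0.121
gripper_force: 35.0
```

```bash
sed -i 's/^b=(y>.*/b=np.zeros(1)/' lid.py; python3 lid.py s5 1; python3 ang.py
```

```text
[[0.03, 0.0038], [0.05, -0.006], [0.07, -0.0171], [0.09, -0.0285], [0.11, -0.0399], [0.13, -0.0524], [0.15, -0.0638]]
lid pts 1367 1342 angle 60.08095348541819 offset 0.02292483303999206 z 0.030028094712550704 0.15202195333870644
tcp x,z -0.09739666922252237 0.1929715602639167 F bx,z -4.923663749225611 5.155552106583983
angle by TCP 60.50558424877609 radius 0.21615766062374905 by -0.000176739270972278 w 0.12498305114874107
at [ 0.5497 -0.0635  0.265 ] yaw 76.4 F [-3.3  7.   5.2] w 0.125 t 17.25
1 xyz [[0.001, 0.004, 0.035]] turn [0.0, 0.0, 0.0]
```

>>> move_arm(jaw=[0, 0, 0, 0, 0, 0, 0, 0], xyz=[[0, 0, 0], [0, 0, 0], [0, 0, 0], [0, 0, 0], [0, 0, 0], [0, 0, 0], [0, 0, 0], [0, 0, 0]], turn=[[0, 0, 0], [0, 0, 0], [0, 0, 0], [0, 0, 0], [0, 0, 0], [0, 0, 0], [0, 0, 0], [0, 0, 0]])

```text
time: 18.05
tcp_pos: [0.5497, -0.0635, 0.2649]
orientation: [0.786, 0.618, 0.0, -0.001]
contact_force: [-3.3, 7.1, 4.6]
gripper_width: 0.123
gripper_force: 35.0
```

```bash
python3 lid.py s6 1
python3 - <<'E'
from h import *
v=V("s6"); cv2.imwrite("pics/s6c.png",cv2.resize(v.p[90:320,150:400,::-1],None,fx=2.5,fy=2.5,interpolation=2))
E
```

```text
[[0.03, 0.0033], [0.05, -0.0061], [0.07, -0.0172], [0.09, -0.0287], [0.11, -0.04], [0.13, -0.0524], [0.15, -0.0635]]
lid pts 1346 1333 angle 60.033986028039976 offset 0.02294477851600575 z 0.030264317149040834 0.1518331973189852
tcp x,z -0.09742563269729018 0.19297153597282407 F bx,z -4.979640727822325 5.55081030808689
```

View pics/s6c.png

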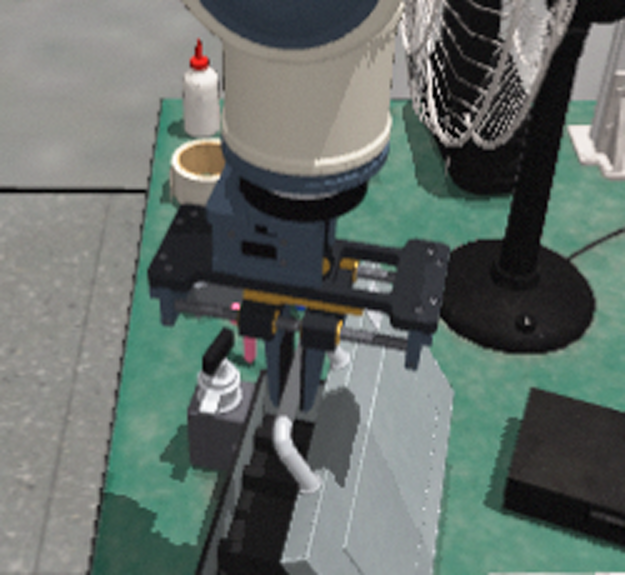

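The final view shows the key home in the lock (218,370) and the lid at 60° with its handle held at (295,400). The bottle and tape roll stand untouched.

```bash
python3 -c "
from rig import bot
print(bot.sign_off())"
```

```text
the job is handed in; nothing more can be done
None
```

The job is handed in: the key is fully home in the lock and turned to its stop, the gripper holds the lid steady by its handle at a measured 60.0°, and the tape roll and glue bottle were not touched.

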